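# Load two slide cassettes into a slide scanner and shut its door

### The job

With your fingertips, push both slide cassettes that stick out of the scanner's mouth along their channels until they are fully home against the stops. Then, with both home, push the scanner's side-hinged door fully shut without slamming it. Only push: lift nothing, and leave everything else on the bench where it stands.

Things in the scene. Friction and masses are not known exactly. Their poses are not given: they have to be found in the camera images.
- scanner: White and grey slide scanner, fixed. Origin on the bench under the middle of its mouth, x into the machine, y left when facing the mouth, z up. Side cheeks of the mouth (|y| 0.075-0.097) begin at x = 0, roof (z 0.104-0.118) is set back to x = 0.012. Rear body 194 mm wide, to x = 0.27, 118 mm tall; optics housing on it, x 0.147-0.263, up to z = 0.138. Two channels on a deck (see left_home).
- left_home (a point): Where the left cassette's origin is when fully home, fixed to the scanner at its (0.053, 0.033, 0.050). The channels (60 mm wide, centred on scanner y = +0.033 and -0.033, 8 mm high guide rails) run along x on a 150 mm wide deck with its top at z = 0.050, which sticks out of the mouth to x = -0.090. Rigid stops at x = 0.103.
- right_home (a point): Where the right cassette's origin is when fully home, fixed to the scanner at its (0.053, -0.033, 0.050).
- cassette_left: White plastic slide cassette, 100 (x) x 54 (y) x 45 (z) mm block with upright glass slides, 0.17-0.35 kg, loose in the scanner's left channel (scanner y = +0.033), 35 to 80 mm out of the mouth at the start. Origin under its centre, x as the scanner's x (into the machine); front end at x = -0.050. Fully home its origin is at scanner x = 0.053. Slides with a few newtons.
- cassette_right: White plastic slide cassette, 100 (x) x 54 (y) x 45 (z) mm block with upright glass slides, 0.17-0.35 kg, loose in the scanner's right channel (scanner y = -0.033), 35 to 80 mm out of the mouth at the start. Origin under its centre, x as the scanner's x (into the machine); front end at x = -0.050. Fully home its origin is at scanner x = 0.053. Slides with a few newtons.
- door (a joint): Angle of the scanner's grey door about its vertical hinge, rad: 0 = shut (rigid stop, leaf across the mouth), 1.5 to 1.95 at the start, at most 2.1; growing = opening. The stiff hinge (about 1 N at the free edge) holds it where it is left. At angle a the leaf points from the hinge along (-sin a, cos a) in the scanner's x, y.
- door_hinge (a point): Point on the hinge axis of the door, at mid-height of the leaf: scanner (-0.006, -0.078, 0.089), so the hinge is on the right when facing the mouth.
- door_edge (a point): Middle of the door's free edge. The leaf is flat, 150 mm from hinge axis to free edge, 6 mm thick (centred on the hinge axis), from z = 0.064 to z = 0.114, no handle; it swings above deck and rails. Shut, the leaf's inner face is at scanner x = -0.003.
- spare_cassette: A third cassette of the same make, standing on the bench in front of the mouth, to its right; not part of the job. Origin under its centre.
- jar: Amber jar, 52 mm across, 75 mm tall, on the bench in front of the mouth. Origin under its centre.
- slide_box: Small blue and white slide box 85 x 36 x 32 mm, on the bench in front of the mouth. Origin under its centre.
- oil_bottle: White dropper bottle, 34 mm across, 65 mm tall, beside the scanner, on its right (hinge) side. Origin under its centre.
- dish: White dish, 90 mm across, on top of the scanner's optics housing. Origin under its centre.
- beaker: Clear beaker, 70 mm across, 90 mm tall, on the bench. Origin under its centre.
- tip_box: Grey box with a clear top, 117 x 82 x 65 mm, on the bench. Origin under its centre.

How it is judged (in metres and radians):
On the way, in this order (a step that is already met when the one before it is completed fails the run):
1. both cassettes fully home in their channels while the door still stands open (x of cassette_left in the frame of scanner between 0.048 and 0.06 m and y of cassette_left in the frame of scanner between 0.023 and 0.043 m and z of cassette_left in the frame of scanner between 0.044 and 0.056 m and angle between each of cassette_left, cassette_right's own z axis and vertical below 0.1 rad and x of cassette_right in the frame of scanner between 0.048 and 0.06 m and y of cassette_right in the frame of scanner between -0.043 and -0.023 m and z of cassette_right in the frame of scanner between 0.044 and 0.056 m and value of joint door above 0.6 rad), for 0.2 s.
2. the door pushed shut (value of joint door below 0.05 rad), for 0.2 s.
At the end, for the whole second after the job is handed in: Both cassettes are flat in their own channels and within 5 mm of fully home, at rest, and the door is within 0.05 rad (8 mm at its free edge) of shut (x of cassette_left in the frame of scanner between 0.048 and 0.06 m and y of cassette_left in the frame of scanner between 0.023 and 0.043 m and z of cassette_left in the frame of scanner between 0.044 and 0.056 m and angle between each of cassette_left, cassette_right's own z axis and vertical below 0.1 rad and x of cassette_right in the frame of scanner between 0.048 and 0.06 m and y of cassette_right in the frame of scanner between -0.043 and -0.023 m and z of cassette_right in the frame of scanner between 0.044 and 0.056 m and value of joint door below 0.05 rad and linear speed of each of cassette_left, cassette_right below 0.02 m/s); the robot touches nothing.
It fails at once if a cassette is lifted (more than 10 mm off the deck) or tipped (more than 0.25 rad) (z of any of cassette_left, cassette_right in the frame of scanner above 0.06 m or angle between any of cassette_left, cassette_right's own z axis and vertical above 0.25 rad).
It fails at once if the door is slammed (closing faster than 3 rad/s) (velocity of joint door below -3 rad/s).
It fails at once if something else on the bench or on the scanner is moved by more than 15 mm or knocked over (distance of any of spare_cassette, jar, slide_box, oil_bottle, dish, beaker, tip_box from where it was at the start of the episode above 0.015 m or angle between any of spare_cassette, jar, slide_box, oil_bottle, dish, beaker, tip_box's own z axis and vertical above 0.3 rad).
It also fails if it takes over 64 s, if anything falls off the work surface, if the arm or the gripper's body presses on something with over 40 N, if the wrist force passes 120 N, or if a joint passes its speed limit or range.

### The arm

A 6-joint arm with a two-finger parallel gripper is mounted at the origin on the work surface. World frame = base frame: x ahead of the robot, y to its left, z up, the work surface at z = 0. Lengths are in mm, angles in rad, forces in N, time in s.
With the tool pointing down it reaches from about 300 to 775 mm from the base axis. Payload 14.6 kg.
Tool frame: the origin (TCP) lies at the very end of the fingers, on their centre line; the grasp point (between the pads) lies 19 mm behind it; z points along the fingers, y is the line along which they close (so a half turn about z gives the same grasp; the last joint's range is limited). The gripper opens to 94 mm and grips with 3 to 60 N. Pads are 16 mm wide; open, the fingers measure 119 mm over their backs; the gripper's body (75 mm by 177 mm) begins 78 mm behind the grasp point.
Start: joints at [-1.258, 0.3, 1.521, -0, 1.321, -0.067], TCP at [203.896, -510.799, 171.846] pointing down, gripper open.
Joint ranges: [-3.03, 3.03], [-0.79, 2.21], [0.23, 2.52], [-1.04, 4.18], [0, 3.07], [-2.55, 2.55]. Speed limits (rad/s): [2.22, 2.22, 2.57, 3.14, 3.14, 3.14].

### API

Orientations are given as [roll, pitch, yaw] about the fixed x, y, z axes, in that order (R = Rz(yaw) Ry(pitch) Rx(roll)).
In Python, from cell import manip, eyes, ticket gives the robot as it stands. The module is installed in compiled form; this text tells all that it offers.
- The arm moves only by the tool arm_command, never from a script. Its argument "plan" is a list of rows, each a list of 5 numbers: the opening, from -1 (shut) to 1 (fully open), then the shift along the tool's x, y, z in m, then the turn about the tool's z in rad. In form: [[jaw, dx, dy, dz, roll], ...]. A call has 1 to 20 rows; each row shifts and turns the commanded pose from where the row before left it, along the tool's axes as they then stand; what a row does not reach is not made up. A row lasts 1/8 s, in which the tool goes at most 62.5 mm and 10.7 degrees, less where a joint would pass 70% of its speed; a pose out of reach is approached as far as the arm can. A call is refused whole if a number of a shift passes 0.0625 or a number of a turn 0.188, either way. A call with a gripper value outside its range is refused whole. The fingers move at their own pace and stop on an object; "newtons" is the grip in N (left out, the last holds). Time passes only in rows, so rows that do not move let the fingers close. It gives the time, the measured TCP pose, the force, the opening and the grip force at its end, in the units of the state.
- manip.read_state(): the state, without advancing time (a new reading comes with each control period).
- eyes.camera(name): name is "scene" or "top"; returns a dict with "img" (384x512x3 uint8, blue, green, red), "z_map" (384x512 float32, mm along the optical axis (not along the pixel's ray), 0 where there is no reading), "fx", "fy", "cx", "cy" (pixels), "eye" and "orientation" of the camera in the world. Camera axes: x right, y down, z forward; pixel columns grow to the right and rows downward; lengths in mm; the calibration is good to about 2 mm. A picture is of the moment at which its call begins.
- ticket.sign_off(): hands the job in; it is judged then, once.
The state is a dict: "clock": time; "joints": joint angles; "qd": joint speeds; "effort": joint torques, N m; "eef_pos": TCP position; "eef_rot": TCP orientation; "wrist_force": force on the tool from outside, world axes, zero at the start; "moment": the same for the moment, N m; "finger_gap": finger opening in mm; "finger_force": force on a finger pad.
Only numpy, scipy, OpenCV 4.12 (cv2) and the standard library are available. Lean on these libraries where they do the work, as an engineer would, in place of code of your own. Each camera call takes 0.05 s, during which the arm holds its last target. There are 200 camera calls.

## Working session

There is one attempt and no reset: what is moved stays moved. The work goes in short steps, Python scripts to look and compute and a tool call to move; the robot and the scene stay as the last step left them, time stands still between calls to the robot, and variables do not carry over. Pictures are saved under pics/ and viewed, at most 10 in all, crops included, and the job is handed in when it is done.

Besides the shell and the picture viewer there is one more tool, called after "Emit:" as name(argument=value, ...) on one line, values as JSON. arm_command: Moves the arm, as the interface text tells. Its arguments: {"type":"object","properties":{"plan":{"type":"array"},"newtons":{"type":"number"}},"required":["plan"]}

```bash
mkdir -p pics; cat > h.py <<'E'
import numpy as np, cv2
from scipy.spatial.transform import Rotation as R
from cell import manip, eyes, ticket
def cam(n):
    c=eyes.camera(n); c['R']=None
    o=np.array(c['orientation'],float)
    c['R']=o if o.shape==(3,3) else (R.from_euler('xyz',o).as_matrix() if o.size==3 else R.from_quat(o).as_matrix())
    return c
def cloud(c):
    z=c['z_map']; v,u=np.indices(z.shape)
    p=np.stack([(u-c['cx'])/c['fx']*z,(v-c['cy'])/c['fy']*z,z],-1)
    return p@c['R'].T+np.array(c['eye'])
E
python3 - <<'E'
from h import *
print(manip.read_state())
for n in('scene','top'):
    c=cam(n); cv2.imwrite(f'pics/{n}0.png',cv2.resize(c['img'],(800,600)))
    print(n,c['eye'],c['orientation'],c['fx'],c['cx'],c['cy'])
    np.savez(f'{n}.npz',p=cloud(c),img=c['img'],z=c['z_map'])
E
```

```text
{'clock': 0.0, 'joints': array([-1.25759799e+00,  3.00497501e-01,  1.52159986e+00,  5.20865449e-08,
        1.32066512e+00, -6.66249177e-02]), 'qd': array([-5.76664127e-04, -1.48421792e-04, -8.14098161e-05, -5.98937719e-04,
       -1.02352525e-03,  4.77534960e-04]), 'effort': array([ 3.85137264e-04, -5.31808949e+01, -3.52735305e+01,  7.08678877e-02,
        2.44425447e-02, -1.12758078e-04]), 'eef_pos': array([ 203.80750615, -510.52048131,  171.26392117]), 'eef_rot': array([-3.14042542e+00, -7.79323860e-05,  3.79823201e-01]), 'wrist_force': array([ 0.80514031, -0.42328242, -0.77414012]), 'moment': array([ 0.0023735 , -0.02991292, -0.023812  ]), 'finger_force': 0.0, 'finger_gap': 93.63170736857354}
scene [1297.73388621  -75.7253595   720.47326311] [-2.28910299 -0.00374667  1.52292167] 385.7729842638919 254.33435834427203 194.02561295658154
top [ 367.75087758  -35.46981673 1417.1279528 ] [-2.98746389 -0.02049237 -1.5419836 ] 419.5199741278806 263.4122224672542 192.4471850169783
```

View pics/scene0.png

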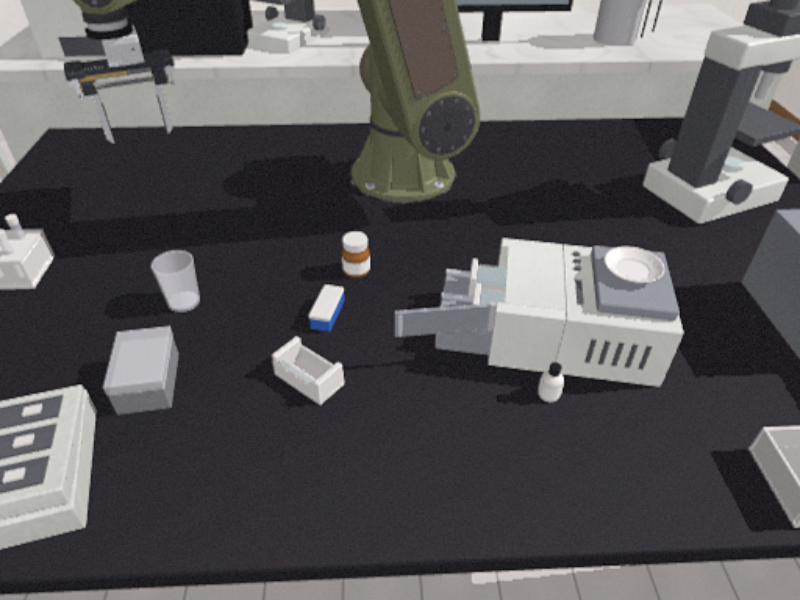

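View pics/top0.png

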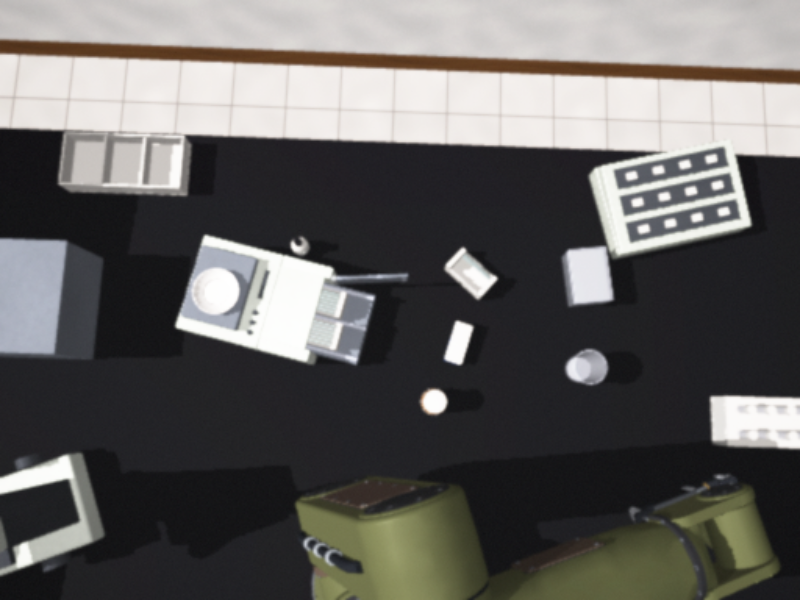

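The scene view shows the scanner with its mouth towards −y; the door (400–490, 320) stands open and the cassettes stick out at about (460, 285). In the top view, the mouth is at (320, 315), the leaf runs from (330, 277) to (408, 277), and the cassettes are at about (330, 300) and (325, 335).

```bash
python3 - <<'E'
from h import *
d=np.load('top.npz'); p=d['p']; img=d['img']
z=p[...,2]; print('bench z',np.median(z[100:230,250:280]))
roi=np.zeros(z.shape,bool); roi[140:240,105:275]=1
m=(roi&(z>108)&(z<175)).astype(np.uint8)
m=cv2.morphologyEx(m,cv2.MORPH_OPEN,np.ones((7,7)))
n,l,s,c=cv2.connectedComponentsWithStats(m); k=1+np.argmax(s[1:,4]); q=p[l==k]
print('top z hist',np.histogram(q[:,2],bins=np.arange(105,160,5)))
r=cv2.minAreaRect(q[:,:2].astype(np.float32)); print('rect',r); print(cv2.boxPoints(r))
# scanner frame
b=cv2.boxPoints(r); e=[b[1]-b[0],b[2]-b[1]]; L=max(e,key=np.linalg.norm); L=L/np.linalg.norm(L)
if L[1]<0:L=-L
yaw=np.arctan2(L[1],L[0]); cen=np.array(r[0]); O=cen-L*141
print('yaw',yaw,'O',O)
Rm=np.array([[L[0],-L[1]],[L[1],L[0]]])
sc=(p[...,:2]-O)@Rm
np.savez('fr.npz',O=O,Rm=Rm,yaw=yaw)
# slices
for nm,lo,hi,xa,xb in(('deck/cass',40,110,-130,20),):
    w=roi&(z>40)&(sc[...,0]>-130)&(sc[...,0]<14)&(abs(sc[...,1])<85)
    for y0 in range(-80,81,8):
        s=w&(abs(sc[...,1]-y0)<4)
        print(y0,sorted([(int(a),int(h)) for a,h in zip(sc[s][:,0],z[s])])[::3][:16])
# door
w=roi&(z>90)&(z<125)&(sc[...,0]<-8)&(sc[...,0]>-180)
w2=roi&(z>60)&(sc[...,0]<-95)&(sc[...,0]>-180)
print('door',np.c_[sc[w2],z[w2]].round()[::3])
crop=cv2.resize(img[165:240,170:275],(800,571),interpolation=cv2.INTER_CUBIC); cv2.imwrite('pics/crop1.png',crop)
# others
for nm,(u,v) in dict(spare=(471,273),box=(459,342),jar=(434,401),oil=(300,245),tip=(588,276),beaker=(586,367)).items():
    print(nm,p[int(v*.64),int(u*.64)].round(),sc[int(v*.64),int(u*.64)].round())
E
```

```text
bench z -0.28688273502189077
top z hist (array([   8,  458, 2098,  640,   39,  204,  775,  407,  235,  134]), array([105, 110, 115, 120, 125, 130, 135, 140, 145, 150, 155]))
rect ((568.8863525390625, 259.09515380859375), (270.02301025390625, 194.41827392578125), 77.2309341430664)
[[444.24078 148.90799]
 [633.8509  105.93729]
 [693.5319  369.28232]
 [503.9218  412.25302]]
yaw 1.3479341 O [537.72225189 121.58226013]
-80 [(-31, 117), (-27, 98), (-24, 111), (-21, 62), (-19, 78), (-17, 85), (-15, 64), (-14, 111), (-12, 112), (-9, 68), (-8, 98), (-6, 114), (-1, 115), (2, 114), (5, 88), (7, 118)]
-72 [(-84, 45), (-77, 49), (-74, 55), (-63, 47), (-59, 46), (-50, 49), (-46, 47), (-37, 51), (-33, 51), (-23, 51), (-19, 49), (-10, 52), (-7, 59), (-5, 92), (-3, 54), (-2, 60)]
-64 [(-85, 40), (-82, 58), (-79, 60), (-76, 58), (-72, 59), (-69, 60), (-65, 59), (-62, 50), (-58, 59), (-55, 58), (-52, 57), (-49, 59), (-44, 57), (-41, 57), (-38, 59), (-32, 50)]
-56 [(-84, 43), (-81, 52), (-75, 52), (-72, 48), (-68, 51), (-64, 45), (-60, 47), (-57, 52), (-51, 45), (-47, 49), (-43, 51), (-38, 53), (-34, 47
[... 3021 characters left out ...]
  116.]
 [-106. -111.  113.]
 [-115. -113.  112.]
 [-124. -116.  110.]
 [-133. -118.  113.]
 [-143. -120.  114.]
 [-104. -107.  113.]
 [-113. -109.  113.]
 [-122. -111.  116.]
 [-131. -114.  113.]
 [-140. -117.  109.]
 [-101. -105.  103.]
 [-110. -108.  100.]
 [-119. -110.   99.]
 [-128. -113.   95.]
 [-137. -116.   95.]
 [ -97. -104.   81.]
 [-106. -107.   82.]
 [-115. -110.   78.]
 [-125. -113.   76.]
 [-134. -115.   77.]
 [-144. -117.   77.]
 [-103. -106.   63.]]
spare [ 657. -186.    0.] [-273. -184.]
box [ 501. -158.   33.] [-281.  -26.]
jar [ 375. -106.   74.] [-258.  109.]
oil [693. 182.  63.] [  93. -138.]
tip [ 645. -427.   65.] [-511. -226.]
beaker [ 458. -439.    4.] [-564.  -46.]
```

View pics/crop1.png

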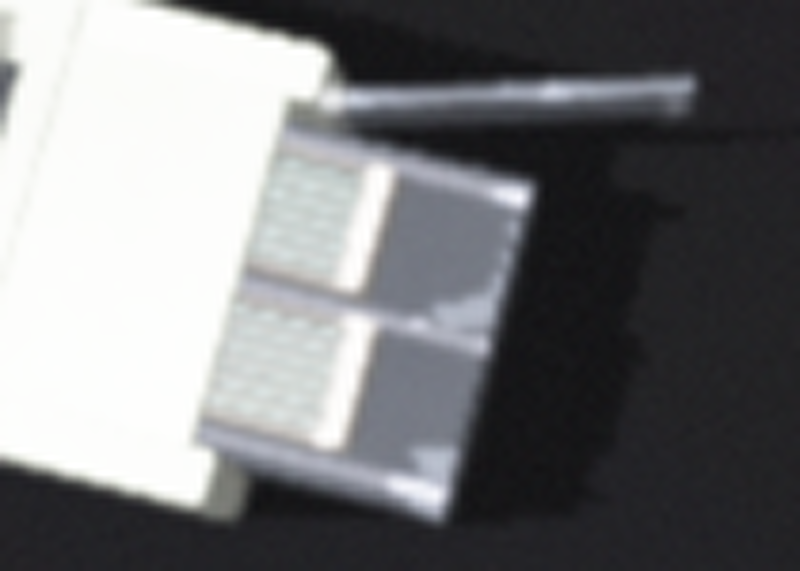

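Emit:
arm_command(plan=[[-1,0,0,0,-0.161],[-1,0,0,0,-0.161],[-1,0,0,0,-0.161],[-1,0,0,0,-0.161],[-1,0,0,0,-0.161],[-1,0,0,0,-0.163],[-1,0,0,0,0]], newtons=10)

```text
clock: 0.98
eef_pos: [203.9, -510.7, 171.6]
eef_rot: [-3.141, -0.0, 1.347]
wrist_force: [-0.3, -0.8, -0.1]
finger_gap: 27.4
finger_force: 0.0
```

Emit:
arm_command(plan=[[-1,0.044,0.011,0,0],[-1,0.044,0.011,0,0],[-1,0.044,0.011,0,0],[-1,0.044,0.011,0,0],[-1,0.044,0.011,0,0],[-1,0.044,0.011,0,0],[-1,0.044,0.011,0,0],[-1,0.044,0.011,0,0],[-1,0.044,0.011,0,0],[-1,0.044,0.011,0,0],[-1,0.044,0.011,0,0],[-1,0.044,0.011,0,0],[-1,0.044,0.011,0,0],[-1,0.044,0.011,0,0],[-1,0,0,0,0],[-1,0,0,0,0]])

```text
clock: 2.98
eef_pos: [490.0, 55.6, 171.6]
eef_rot: [-3.141, 0.0, 1.346]
wrist_force: [-0.4, 0.6, -0.8]
finger_gap: 0.5
finger_force: 0.0
```

```bash
cat >> h.py <<'E'
yaw=1.348; L=np.array([np.cos(yaw),np.sin(yaw)]); M=np.array([-L[1],L[0]]); O=np.array([539.05,127.4])
def w2s(p): return np.array([(np.array(p)[:2]-O)@L,(np.array(p)[:2]-O)@M,p[2]])
def rep():
    s=manip.read_state(); print('t',round(s['clock'],2),'scn',w2s(s['eef_pos']).round(1),'rot',s['eef_rot'].round(3),'F scn',w2s(s['wrist_force']+np.r_[O,0]).round(2),'gap',round(s['finger_gap'],1)); return s
E
python3 -c "
from h import *
rep()"
```

```text
t 2.98 scn [-80.9  32.  171.6] rot [-3.141  0.     1.346] F scn [ 0.52  0.55 -0.8 ] gap 0.5
```

Emit:
arm_command(plan=[[-1,0,0,0.026,0],[-1,0,0,0.026,0],[-1,0,0,0.026,0],[-1,0,0,0.025,0],[-1,0,0,0,0],[-1,0.01,0,0,0],[-1,0.006,0,0,0],[-1,0.005,0,0,0],[-1,0.005,0,0,0],[-1,0.005,0,0,0],[-1,0.005,0,0,0],[-1,0,0,0,0]])

```text
clock: 4.47
eef_pos: [498.3, 91.3, 68.8]
eef_rot: [-3.142, 0.0, 1.348]
wrist_force: [0.4, -0.1, -1.1]
finger_gap: 0.5
finger_force: 0.0
```

```bash
python3 -c "
from h import *
rep()
c=cam('top');s=cam('scene')
a=cv2.resize(c['img'][165:240,170:275],(400,286),interpolation=3);b=cv2.resize(s['img'][140:230,250:360],(400,327),interpolation=3)
cv2.imwrite('pics/p2.png',np.vstack([a,b]))"
```

```text
t 4.47 scn [-44.2  31.7  68.8] rot [-3.142  0.     1.348] F scn [ 0.03 -0.37 -1.12] gap 0.5
```

View pics/p2.png

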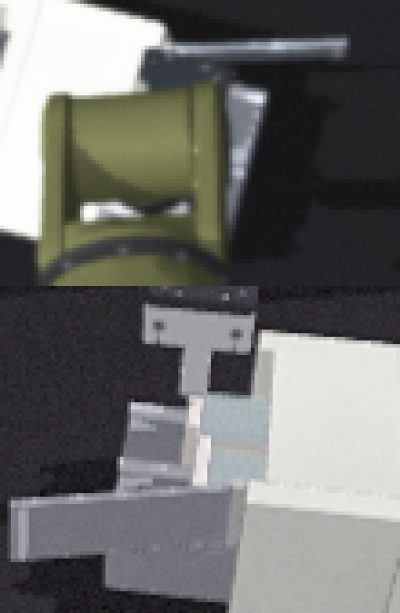

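The picture shows the finger at (195, 370) against the left cassette's front wall (195, 410). The door is untouched. I'll push on and watch the force.

Emit:
arm_command(plan=[[-1,0.005,0,0,0],[-1,0.005,0,0,0],[-1,0.005,0,0,0],[-1,0.005,0,0,0]])

```text
clock: 5.08
eef_pos: [502.8, 110.9, 68.9]
eef_rot: [3.142, -0.0, 1.348]
wrist_force: [-0.4, 0.1, -1.0]
finger_gap: 0.4
finger_force: 0.0
```

Emit:
arm_command(plan=[[-1,0.005,0,0,0],[-1,0.003,0,0,0]])

```text
clock: 5.32
eef_pos: [504.5, 118.6, 68.9]
eef_rot: [3.142, -0.0, 1.348]
wrist_force: [-1.1, -0.4, 0.1]
finger_gap: 0.5
finger_force: 0.0
```

```bash
python3 -c "
from h import *
rep()
s=cam('scene')
cv2.imwrite('pics/p3.png',cv2.resize(s['img'][140:230,250:360],(800,600),interpolation=3))"
```

```text
t 5.33 scn [-16.2  31.7  68.9] rot [ 3.142 -0.     1.348] F scn [-0.59  0.98  0.05] gap 0.5
```

View pics/p3.png

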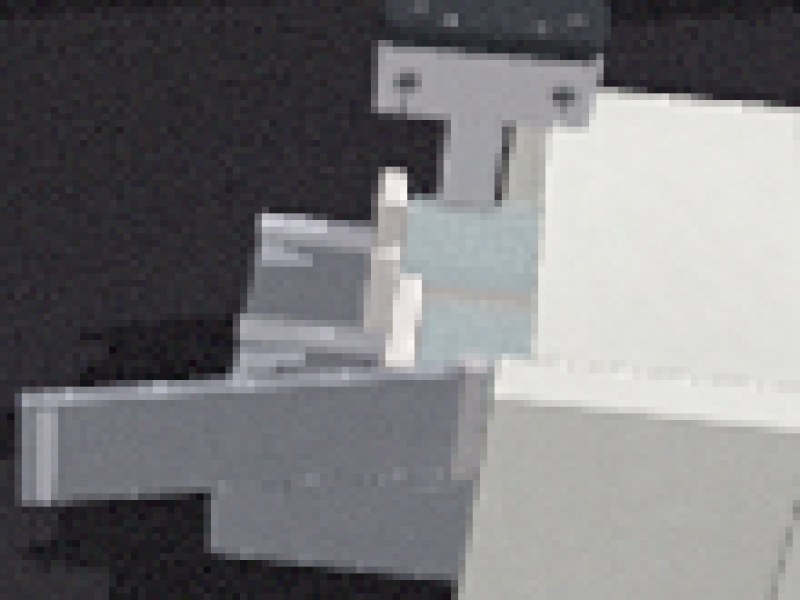

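The finger at (470, 165) shows behind the glass and the left cassette (front wall at (390, 210)) has not moved, so it isn't where I think it is. I'll measure the finger and the cassette in the scene depth map.

```bash
python3 - <<'E'
from h import *
s=cam('scene');p=cloud(s); sc=np.stack([(p[...,:2]-O)@L,(p[...,:2]-O)@M,p[...,2]],-1)
f=lambda u,v: sc[int(140+v*90/600),int(250+u*110/800)].round(1)
for n,u,v in(('finger',470,140),('finger',470,170),('finger',470,190),('fingerL',450,165),('fingerR',490,165),('base',470,80),('glass',470,240),('glass',470,220),('Lfront top',395,180),('Lfront face',387,220),('R front top',405,310),('rail',300,328),('deck',320,285),('roof',600,200),('door top',200,390),('body',640,450)): print(n,f(u,v))
E
```

```text
finger [-17.2  16.1 144.2]
finger [-15.9  16.4 131.5]
finger [-14.9  18.2 120.8]
fingerL [-23.7  16.8 133.4]
fingerR [ -8.7  18.4 134.2]
base [-20.9 -48.  215.2]
glass [-12.   27.3  88. ]
glass [-12.7  42.1  86.5]
Lfront top [-40.9  54.2  93.6]
Lfront face [-41.4  24.6  96. ]
R front top [-32.1 -26.1  94.6]
rail [-68.    2.   55.7]
deck [-63.3  42.2  48. ]
roof [ 31.   20.8 118.7]
door top [ -93.9 -104.6  113. ]
body [ 50.5 -95.   99.1]
```

```bash
python3 - <<'E'
from h import *
d=np.load('scene.npz');p=d['p']
for u,v in((110,130),(112,138),(168,128),(162,110),(120,50),(90,70)): print(u,v,p[int(v*.64),int(u*.64)].round())
s=cam('scene');p=cloud(s); sc=np.stack([(p[...,:2]-O)@L,(p[...,:2]-O)@M,p[...,2]],-1)
for v in range(20,230,12):
    r=int(140+v*90/600); print(v,[tuple(sc[r,int(250+u*110/800)].round().astype(int)) for u in(390,430,470,485,570)])
st=manip.read_state(); print(st['joints'],st['eef_pos'])
E
```

```text
110 130 [ 231. -552.  230.]
112 138 [ 234. -553.  216.]
168 128 [ 194. -459.  217.]
162 110 [ 192. -463.  251.]
120 50 [ 223. -497.  369.]
90 70 [ 239. -549.  344.]
20 [(np.int64(-48), np.int64(-55), np.int64(241)), (np.int64(-34), np.int64(-53), np.int64(241)), (np.int64(-23), np.int64(-53), np.int64(242)), (np.int64(-19), np.int64(-53), np.int64(243)), (np.int64(7), np.int64(-46), np.int64(242))]
32 [(np.int64(-47), np.int64(-56), np.int64(239)), (np.int64(-34), np.int64(-59), np.int64(243)), (np.int64(-23), np.int64(-56), np.int64(242)), (np.int64(-19), np.int64(-59), np.int64(244)), (np.int64(7), np.int64(-53), np.int64(243))]
44 [(np.int64(-47), np.int64(-56), np.int64(234)), (np.int64(-34), np.int64(-58), np.int64(236)), (np.int64(-23), np.int64(-55), np.int64(236)), (np.int64(-18), np.int64(-57), np.int64(238)), (np.int64(8), np.int64(-58), np.int64(242))]
56 [(np.int64(-46), np.int64(-58), np.int64(230)), (np.int64(-33), np.int64(-58), np.int64(231)), (np.int64(-22), np.int64(-59), np.int64(233)), (np.int64(-18), np.int64(-58), np.int64(233)), (np.int64(8), np.int64(-58), np.
[... 2732 characters left out ...]
nt64(115)), (np.int64(-9), np.int64(15), np.int64(117)), (np.int64(21), np.int64(20), np.int64(118))]
212 [(np.int64(-42), np.int64(33), np.int64(96)), (np.int64(-26), np.int64(53), np.int64(83)), (np.int64(-14), np.int64(19), np.int64(111)), (np.int64(-9), np.int64(20), np.int64(110)), (np.int64(21), np.int64(20), np.int64(115))]
224 [(np.int64(-41), np.int64(26), np.int64(95)), (np.int64(-26), np.int64(35), np.int64(90)), (np.int64(-13), np.int64(41), np.int64(87)), (np.int64(-7), np.int64(42), np.int64(87)), (np.int64(21), np.int64(6), np.int64(119))]
[ 1.59865520e-01  3.41502474e-01  1.72237949e+00 -1.09270876e-05
  1.07776504e+00  3.82608244e-01] [504.46512404 118.41046322  68.81825814]
```

The depth maps show the real fingertip about 41 mm above the reported TCP: 110 against 69 here, and 213 against 171 at the start. Object heights agree with the text, and the tip's x and y agree too, so nothing has been touched. I'll back off, descend to reported z ≈ 30 and re-measure.

Emit:
arm_command(plan=[[-1,-0.03,0,0,0],[-1,-0.034,0,0,0],[-1,0,0,0,0],[-1,0,0,0.013,0],[-1,0,0,0.013,0],[-1,0,0,0.013,0],[-1,0,0,0,0]])

```text
clock: 6.35
eef_pos: [489.6, 56.1, 28.5]
eef_rot: [-3.139, 0.001, 1.348]
wrist_force: [-0.5, 0.2, -0.4]
finger_gap: 0.6
finger_force: 0.0
```

```bash
python3 -c "
from h import *
rep()
s=cam('scene');p=cloud(s); sc=np.stack([(p[...,:2]-O)@L,(p[...,:2]-O)@M,p[...,2]],-1)
x,y,z=np.moveaxis(sc,-1,0)
m=(x>-100)&(x<-60)&(y>8)&(y<50)&(z>54)&(z<150)
print(m.sum(), 'tip z',np.sort(z[m])[:12].round(), 'x',np.percentile(x[m],[3,50,97]),'y',np.percentile(y[m],[5,50,95]))
cv2.imwrite('pics/p4.png',cv2.resize(s['img'][140:230,250:360],(800,600),interpolation=3))"
```

```text
t 6.35 scn [-80.4  32.5  28.5] rot [-3.139e+00  1.000e-03  1.348e+00] F scn [ 0.05  0.51 -0.42] gap 0.6
84 tip z [64. 69. 70. 71. 71. 72. 72. 73. 73. 74. 74. 75.] x [-88.01869233 -78.87550139 -69.63889896] y [15.91789601 18.70370135 21.33865806]
```

View pics/p4.png

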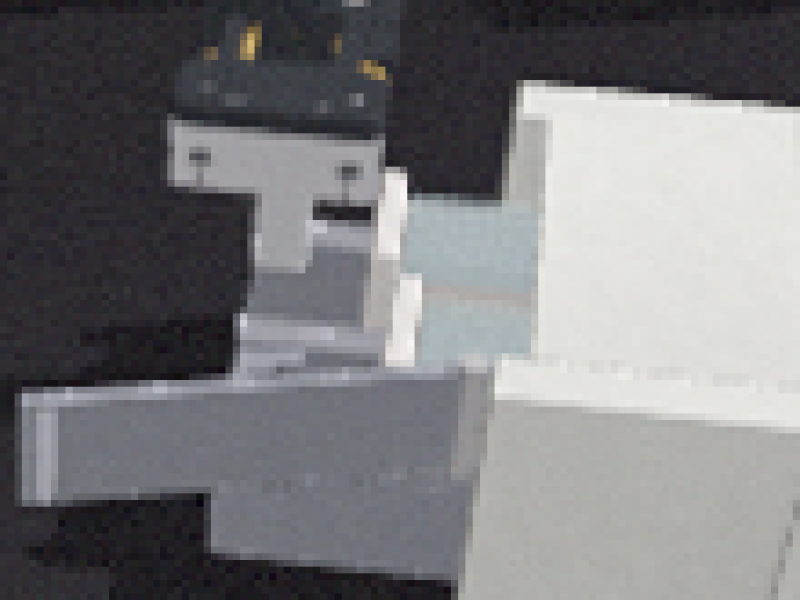

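The finger tip at (280, 270) is now at about z = 69, in front of the left cassette. Next I'll push it.

Emit:
arm_command(plan=[[-1,0.015,0,0,0],[-1,0.005,0,0,0],[-1,0.004,0,0,0],[-1,0.004,0,0,0],[-1,0.004,0,0,0],[-1,0.004,0,0,0],[-1,0.004,0,0,0]])

```text
clock: 7.28
eef_pos: [499.2, 95.1, 29.9]
eef_rot: [3.142, 0.0, 1.348]
wrist_force: [-0.5, -2.1, 1.6]
finger_gap: 0.6
finger_force: 0.9
```

Emit:
arm_command(plan=[[-1,0.004,0,0,0],[-1,0.004,0,0,0],[-1,0.004,0,0,0],[-1,0.004,0,0,0],[-1,0.004,0,0,0],[-1,0.004,0,0,0]])

```text
clock: 8.02
eef_pos: [504.5, 118.6, 29.8]
eef_rot: [-3.142, -0.0, 1.348]
wrist_force: [-0.4, -2.2, 1.2]
finger_gap: 0.7
finger_force: 1.0
```

Emit:
arm_command(plan=[[-1,0.003,0,0,0],[-1,0.002,0,0,0],[-1,0.002,0,0,0]])

```text
clock: 8.4
eef_pos: [506.0, 125.2, 29.8]
eef_rot: [-3.142, 0.0, 1.348]
wrist_force: [-0.0, -1.8, 0.7]
finger_gap: 0.6
finger_force: 0.9
```

```bash
python3 -c "
from h import *
rep()"
```

```text
t 8.4 scn [-9.4 31.7 29.8] rot [-3.142  0.     1.348] F scn [-1.72 -0.36  0.69] gap 0.6
```

Emit:
arm_command(plan=[[-1,0.001,0,0,0],[-1,0.001,0,0,0],[-1,0.001,0,0,0]])

```text
clock: 8.78
eef_pos: [506.3, 126.5, 29.8]
eef_rot: [-3.141, 0.003, 1.348]
wrist_force: [-5.9, -20.3, 7.8]
finger_gap: 0.2
finger_force: 10.2
```

Emit:
arm_command(plan=[[-1,0.001,0,0,0],[-1,0.001,0,0,0]])

```text
clock: 9.02
eef_pos: [506.2, 126.5, 29.9]
eef_rot: [-3.14, 0.006, 1.348]
wrist_force: [-11.4, -36.3, 13.9]
finger_gap: 0.5
finger_force: 18.8
```

Emit:
arm_command(plan=[[-1,0.001,0,0,0],[-1,0.001,0,0,0]])

```text
clock: 9.28
eef_pos: [506.1, 126.4, 29.9]
eef_rot: [-3.139, 0.01, 1.347]
wrist_force: [-14.8, -52.0, 20.9]
finger_gap: 0.5
finger_force: 27.3
```

The left cassette is home: the force rises steeply at x ≈ −8. Now the right one.

Emit:
arm_command(plan=[[-1,-0.006,0,0,0],[-1,-0.03,0,0,0],[-1,-0.034,0,0,0],[-1,0,0.03,0,0],[-1,0,0.034,0,0],[-1,0,0,0,0],[-1,0,0,0,0]])

```text
clock: 10.15
eef_pos: [553.7, 49.8, 29.4]
eef_rot: [-3.141, 0.0, 1.348]
wrist_force: [-0.3, 0.6, 0.2]
finger_gap: 0.5
finger_force: 0.0
```

Emit:
arm_command(plan=[[-1,0.015,0,0,0],[-1,0.005,0,0,0],[-1,0.004,0,0,0],[-1,0.004,0,0,0],[-1,0.004,0,0,0],[-1,0.004,0,0,0],[-1,0.004,0,0,0],[-1,0.004,0,0,0]])

```text
clock: 11.15
eef_pos: [564.3, 92.7, 29.8]
eef_rot: [-3.142, 0.0, 1.348]
wrist_force: [-1.0, -1.6, 0.5]
finger_gap: 0.5
finger_force: 0.8
```

```bash
python3 -c "
from h import *
rep()"
```

```text
t 11.15 scn [-28.3 -32.3  29.8] rot [-3.142  0.     1.348] F scn [-1.75  0.63  0.5 ] gap 0.5
```

Pushing at 2 N. The stop should be at x ≈ −8, 20 mm further on.

Emit:
arm_command(plan=[[-1,0.004,0,0,0],[-1,0.004,0,0,0],[-1,0.004,0,0,0],[-1,0.003,0,0,0],[-1,0.002,0,0,0],[-1,0.001,0,0,0]])

```text
clock: 11.9
eef_pos: [568.2, 110.1, 29.8]
eef_rot: [-3.142, 0.0, 1.348]
wrist_force: [-0.6, -1.7, 0.9]
finger_gap: 0.5
finger_force: 0.8
```

Emit:
arm_command(plan=[[-1,0.001,0,0,0],[-1,0.001,0,0,0],[-1,0.001,0,0,0]])

```text
clock: 12.28
eef_pos: [568.7, 112.4, 29.8]
eef_rot: [-3.141, 0.001, 1.348]
wrist_force: [-2.5, -9.5, 3.9]
finger_gap: 0.3
finger_force: 5.4
```

Emit:
arm_command(plan=[[-1,0.001,0,0,0],[-1,0.001,0,0,0]])

```text
clock: 12.52
eef_pos: [568.6, 112.3, 29.8]
eef_rot: [-3.14, 0.004, 1.347]
wrist_force: [-9.1, -25.6, 8.5]
finger_gap: 0.2
finger_force: 13.0
```

```bash
python3 -c "
from h import *
rep()"
```

```text
t 12.53 scn [ -8.2 -32.2  29.8] rot [-3.14   0.004  1.347] F scn [-26.96   3.26   8.47] gap 0.2
```

Both are home with the tip at x ≈ −8.2. Now back off, lift, and go round to the outer side of the door.

Emit:
arm_command(plan=[[-1,-0.005,0,0,0],[-1,-0.025,0,0,0],[-1,-0.025,0,0,0],[-1,0,0,-0.035,0],[-1,0,0,-0.04,0],[-1,0,0,0,0],[-1,-0.016,0.04,0,0],[-1,-0.016,0.04,0,0],[-1,-0.017,0.042,0,0],[-1,0,0,0,0],[-1,0,0,0,0]])

```text
clock: 13.9
eef_pos: [664.5, -13.0, 103.6]
eef_rot: [-3.14, -0.0, 1.348]
wrist_force: [-0.6, 0.5, -1.3]
finger_gap: 0.2
finger_force: 0.0
```

```bash
cat > look.py <<'E'
from h import *
rep()
for n in('top','scene'):
    s=cam(n);p=cloud(s); sc=np.stack([(p[...,:2]-O)@L,(p[...,:2]-O)@M,p[...,2]],-1)
    x,y,z=np.moveaxis(sc,-1,0)
    for nm,y0 in(('L',33),('R',-33)):
        m=(abs(y-y0)<22)&(x>-80)&(x<9)&(z>80)&(z<100); print(n,nm,m.sum(),np.percentile(x[m],5) if m.sum() else '')
    m=(x<-60)&(x>-170)&(y>-135)&(y<-80)&(z>105)&(z<120)
    if m.sum()>10:
        k=np.polyfit(x[m],y[m],1); print(n,'leaf slope',k,'angle',np.pi/2+np.arctan(k[0]),'xmin',x[m].min())
E
python3 look.py
```

```text
t 13.9 scn [-109.2 -153.4  103.6] rot [-3.14  -0.     1.348] F scn [ 0.37  0.74 -1.29] gap 0.2
top L 39 1.891681817220653
top R 39 1.8867490862500305
scene L 29 2.691158033754337
scene R 29 2.8665471213208122
scene leaf slope [  0.31017359 -77.66722076] angle 1.8715603629847535 xmin -148.29062053037663
```

Both cassette fronts are at 2–3 mm, so they are home; the door is at 1.87 rad. I'll descend and compute the arc.

Emit:
arm_command(plan=[[-1,0,0,0.034,0],[-1,0,0,0.034,0],[-1,0,0,0,0]])

```text
clock: 14.38
eef_pos: [663.5, -12.8, 34.8]
eef_rot: [-3.137, 0.001, 1.349]
wrist_force: [-0.4, 0.1, 0.5]
finger_gap: 0.5
finger_force: 0.0
```

```bash
python3 - <<'E'
from h import *
s=rep(); F0=w2s(s['eef_pos'])[:2]
H=np.array([-6,-78]);r=115;d=14
F=lambda a:H+r*np.array([-np.sin(a),np.cos(a)])-d*np.array([np.cos(a),np.sin(a)])
A=np.r_[1.95,np.arange(1.87,0.1,-.08)]
P=np.array([F0]+[F(a) for a in A]); D=np.diff(P,axis=0)/1000; D[:,1]*=-1
print(P[1],P[-1],A[-1])
print([[-1,round(x,3),round(y,3),0,0] for x,y in D])
E
```

```text
t 14.38 scn [-109.2 -152.4   34.8] rot [-3.137e+00  1.000e-03  1.349e+00] F scn [-0.03  0.46  0.47] gap 0.5
[-107.64783559 -133.57623162] [-32.53988997  34.76805505] 0.10999999999999854
[[-1, np.float64(0.002), np.float64(-0.019), 0, 0], [-1, np.float64(-0.004), np.float64(-0.008), 0, 0], [-1, np.float64(-0.003), np.float64(-0.009), 0, 0], [-1, np.float64(-0.003), np.float64(-0.009), 0, 0], [-1, np.float64(-0.002), np.float64(-0.009), 0, 0], [-1, np.float64(-0.001), np.float64(-0.009), 0, 0], [-1, np.float64(-0.001), np.float64(-0.009), 0, 0], [-1, np.float64(0.0), np.float64(-0.009), 0, 0], [-1, np.float64(0.001), np.float64(-0.009), 0, 0], [-1, np.float64(0.002), np.float64(-0.009), 0, 0], [-1, np.float64(0.002), np.float64(-0.009), 0, 0], [-1, np.float64(0.003), np.float64(-0.009), 0, 0], [-1, np.float64(0.004), np.float64(-0.008), 0, 0], [-1, np.float64(0.004), np.float64(-0.008), 0, 0], [-1, np.float64(0.005), np.float64(-0.008), 0, 0], [-1, np.float64(0.006), np.float64(-0.007), 0, 0], [-1, np.float64(0.006), np.float64(-0.007), 0, 0], [-1, np.float64(0.007), np.float64(-0.006), 0, 0], [-1, np.float64(0.007), np.float64(-0.006), 0, 0], [-1, np.float64(0.008), np.float64(-0.005), 0, 0], [-1, np.float64(0.008), np.float64(-0.005), 0, 0], [-1, np.float64(0.008), np.float64(-0.004), 0, 0], [-1, np.float64(0.009), np.float64(-0.003), 0, 0], [-1, np.float64(0.009), np.float64(-0.002), 0, 0]]
```

Emit:
arm_command(plan=[[-1,0.001,-0.01,0,0],[-1,0.001,-0.009,0,0],[-1,-0.004,-0.008,0,0],[-1,-0.003,-0.009,0,0],[-1,-0.003,-0.009,0,0],[-1,-0.002,-0.009,0,0],[-1,-0.001,-0.009,0,0],[-1,-0.001,-0.009,0,0]])

```text
clock: 15.38
eef_pos: [591.9, -9.2, 36.8]
eef_rot: [3.142, -0.0, 1.348]
wrist_force: [1.2, -0.6, -0.1]
finger_gap: 0.5
finger_force: 0.6
```

```bash
python3 look.py; python3 -c "
from h import *
s=cam('scene'); cv2.imwrite('pics/p5.png',cv2.resize(s['img'][140:230,240:350],(800,600),interpolation=3))"
```

```text
t 15.38 scn [-121.6  -81.7   36.8] rot [ 3.142 -0.     1.348] F scn [-0.3  -1.3  -0.12] gap 0.5
top L 40 1.7883451898436458
top R 38 1.8431683441345186
scene L 29 2.6613780162020064
scene R 27 2.8778688603390683
```

View pics/p5.png

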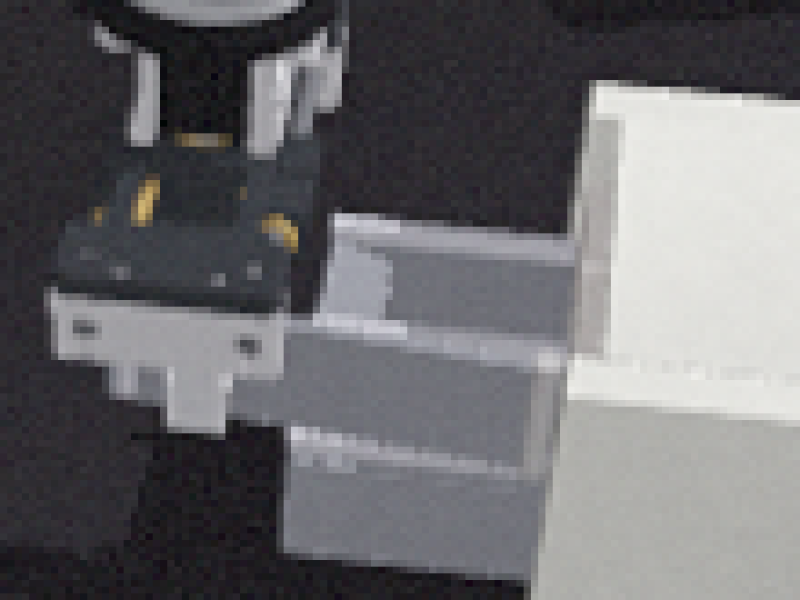

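The finger at (195, 400) is against the door's outer face, and the leaf has swung inwards (400, 400). Both cassettes are out of sight inside the mouth, still home. I'll continue the arc.

Emit:
arm_command(plan=[[-1,0,-0.009,0,0],[-1,0.001,-0.009,0,0],[-1,0.002,-0.009,0,0],[-1,0.002,-0.009,0,0],[-1,0.003,-0.009,0,0],[-1,0.004,-0.008,0,0],[-1,0.004,-0.008,0,0],[-1,0.005,-0.008,0,0],[-1,0.006,-0.007,0,0],[-1,0.006,-0.007,0,0],[-1,0.007,-0.006,0,0],[-1,0.007,-0.006,0,0],[-1,0.008,-0.005,0,0]])

```text
clock: 17.15
eef_pos: [506.8, 67.0, 36.8]
eef_rot: [-3.142, 0.0, 1.348]
wrist_force: [0.6, -1.0, 0.0]
finger_gap: 0.2
finger_force: 0.5
```

Emit:
arm_command(plan=[[-1,0.008,-0.005,0,0],[-1,0.008,-0.004,0,0],[-1,0.008,-0.003,0,0],[-1,0.008,-0.002,0,0],[-1,0,0,0,0]])

```text
clock: 17.77
eef_pos: [500.4, 101.3, 36.8]
eef_rot: [-3.141, -0.0, 1.349]
wrist_force: [0.9, 0.1, 0.5]
finger_gap: 0.2
finger_force: 0.0
```

```bash
python3 -c "
from h import *
rep()"
```

```text
t 17.77 scn [-34.   31.9  36.8] rot [-3.141 -0.     1.349] F scn [ 0.34 -0.89  0.5 ] gap 0.2
```

Emit:
arm_command(plan=[[-1,0.004,0,0,0],[-1,0.004,0,0,0],[-1,0.003,0,0,0],[-1,0.002,0,0,0]])

```text
clock: 18.27
eef_pos: [503.4, 113.6, 36.8]
eef_rot: [-3.141, 0.0, 1.348]
wrist_force: [-0.0, -1.0, -0.4]
finger_gap: 0.4
finger_force: 0.4
```

Emit:
arm_command(plan=[[-1,0.001,0,0,0],[-1,0.001,0,0,0],[-1,0.001,0,0,0]])

```text
clock: 18.65
eef_pos: [503.6, 115.0, 36.8]
eef_rot: [-3.141, 0.003, 1.348]
wrist_force: [-6.4, -17.3, 5.3]
finger_gap: 0.1
finger_force: 9.1
```

Emit:
arm_command(plan=[[-1,0.001,0,0,0],[-1,0,0,0,0]])

```text
clock: 18.9
eef_pos: [503.6, 114.9, 36.8]
eef_rot: [-3.14, 0.004, 1.347]
wrist_force: [-7.3, -20.4, 6.5]
finger_gap: 0.3
finger_force: 10.9
```

```bash
python3 -c "
from h import *
rep()"
```

```text
t 18.9 scn [-20.   31.8  36.8] rot [-3.14   0.004  1.347] F scn [-21.54   2.57   6.55] gap 0.3
```

The door is on its stop, at x = −20 as expected. I'll retreat and check.

Emit:
arm_command(plan=[[-1,-0.003,0,0,0],[-1,-0.01,0,0,0],[-1,-0.025,0,0,0],[-1,-0.04,0,0,0],[-1,0,0,-0.05,0],[-1,0,0,-0.05,0],[-1,-0.05,0,0,0],[-1,-0.05,0,0,0],[-1,-0.05,0,0,0],[-1,0,0,0,0],[-1,0,0,0,0]])

```text
clock: 20.27
eef_pos: [453.9, -104.8, 136.9]
eef_rot: [3.141, -0.0, 1.347]
wrist_force: [-0.9, 0.2, -0.0]
finger_gap: 1.0
finger_force: 0.0
```

```bash
python3 - <<'E'
from h import *
rep()
s=cam('scene'); cv2.imwrite('pics/p6.png',cv2.resize(s['img'],(800,600)))
p=cloud(s); x,y,z=np.moveaxis(np.stack([(p[...,:2]-O)@L,(p[...,:2]-O)@M,p[...,2]],-1),-1,0)
for n in('scene','top'):
    c=s if n=='scene' else cam('top'); p=cloud(c); x,y,z=np.moveaxis(np.stack([(p[...,:2]-O)@L,(p[...,:2]-O)@M,p[...,2]],-1),-1,0)
    m=(abs(y)<72)&(x>-40)&(x<2)&(z>108)&(z<120)
    if m.sum()>5: k=np.polyfit(y[m],x[m],1); print(n,m.sum(),'door slope',k)
E
```

```text
t 20.27 scn [-245.3   31.8  136.9] rot [ 3.141 -0.     1.347] F scn [ 0.    0.9  -0.02] gap 1.0
scene 85 door slope [ 5.09420544e-03 -6.40497277e+00]
top 98 door slope [ 3.51575408e-03 -7.62670408e+00]
```

View pics/p6.png

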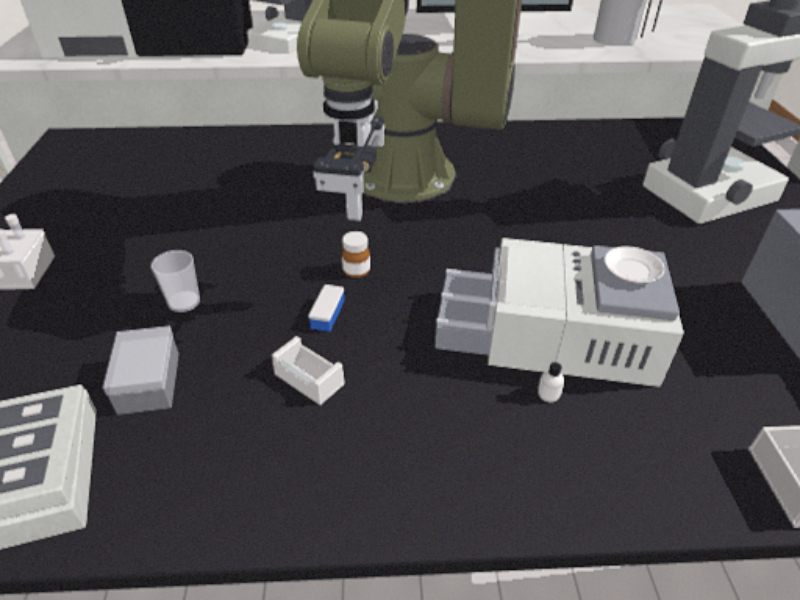

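The door lies flat across the mouth at (497, 290), within 0.005 rad of shut. Everything else stands where it was and the gripper is clear, so I'm handing in.

```bash
python3 -c "
from h import *
print(ticket.sign_off())"
```

```text
the job is handed in; nothing more can be done
None
```

Job handed in, with no verdict returned: both cassettes are home (fronts measured at 2–3 mm before the door closed), the door is shut to about 0.005 rad, and nothing else on the bench was seen to move; the reported TCP proved about 41 mm lower than the real fingertip, so my first push passed over the left cassette without touching it, and I corrected for that from the depth images.

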